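Open the sharpening station's guard and load the whetstone

ROBOT

A 6-joint arm with a two-finger parallel gripper is mounted at the origin on a cart in front of the work surface, level with it; the furniture and walls round the work are solid. World frame = base frame: x ahead of the robot, y to its left, z up, the work surface at z = 0. Lengths are in m, angles in rad, forces in N, time in s.
With the tool pointing down it reaches from about 0.3 to 0.85 m from the base axis. Payload 4.2 kg.
Tool frame: the origin (TCP) lies at the very end of the fingers, on their centre line; the grasp point (between the pads) lies behind it (ctrl.grasp_offset is the z of the grasp point in the tool frame, in m); z points along the fingers, y is the line along which they close (so a half turn about z gives the same grasp; the last joint's range is limited). The gripper opens to 91 mm and grips with 3 to 60 N. Pads are 32 mm wide; open, the fingers measure 118 mm over their backs; the gripper's body (76 mm by 178 mm) begins 60 mm behind the grasp point.
Start: joints at [-1.317, 0.32, 1.565, -0, 1.257, -0.02], TCP at [0.155, -0.554, 0.187] pointing down, gripper open.
Joint ranges: [-3.11, 3.11], [-0.84, 2.01], [0.21, 2.61], [-1.34, 4.49], [0.05, 2.63], [-2.56, 2.56]. Speed limits (rad/s): [2.57, 2.57, 3.14, 3.14, 3.14, 3.14].

INTERFACE

Orientations are given as [roll, pitch, yaw] about the fixed x, y, z axes, in that order (R = Rz(yaw) Ry(pitch) Rx(roll)).
In Python, from plant import ctrl, optics, ticket gives the robot as it stands.
- The arm moves only by the shell command python3 -m inch 'ROWS' [FORCE]. ROWS is JSON, a list that holds one entry, the list of rows, each a list of 7 numbers: the closure, from -1 (fully open) to 1 (shut), then the shift along the tool's x, y, z in cm, then the turn, a rotation vector about the tool's x, y, z in degrees. In form: [[[hand, dx, dy, dz, rx, ry, rz], ...]]. A call has 1 to 12 rows; each row is the pose to reach, as a shift and turn from the pose commanded when the call began, along the tool's axes at that moment; what a row does not reach only later rows make up. A row lasts 1/8 s, in which the tool goes at most 62.5 mm and 10.7 degrees, less where a joint would pass 70% of its speed; a pose out of reach is approached as far as the arm can. A call with a gripper value outside its range is refused whole. The fingers move at their own pace and stop on an object; FORCE is the grip in N (left out, the last holds). Time passes only in rows, so rows that repeat a pose let the fingers close. It gives the time, the measured TCP pose, the force, the opening and the grip force at its end, in the units of the state.
- ctrl.read_state(): the state, without advancing time (a new reading comes with each control period).
- optics.get_image(name): name is "scene" or "top" or "wrist"; returns the picture (384x512x3 uint8, red, green, blue); there is no depth.
- optics.camera_info(name): a dict with "fov_y" (degrees; the focal length in pixels is half the picture's height over the tangent of half this angle, whatever the lens; pixels are square), "cx", "cy" (the principal point, pixels), "extrinsics" (4x4, takes a point from world to camera coordinates). Camera axes: x right, y down, z forward; pixel columns grow to the right and rows downward; lengths in m; the calibration is good to about 2 mm. A picture is of the moment at which its call begins: read the wrist's pose just before it. camera_info takes no time and is no camera call; for the wrist camera it gives the pose at the moment of the call.
- ticket.sign_off(): hands the job in; it is judged then, once.
The state is a dict: "t": time; "qpos": joint angles; "joint_vel": joint speeds; "tau": joint torques, N m; "tcp_pos": TCP position; "tcp_rot": TCP orientation; "ft_force": force on the tool from outside, world axes, zero at the start; "moment": the same for the moment, N m; "grip_width": opening from 0.0 (shut) to 1.0 (fully open); "grip_force": force on a finger pad.
Only numpy, scipy, OpenCV 4.12 (cv2) and the standard library are available. Lean on these libraries where they do the work, as an engineer would, in place of code of your own. Each camera call takes 0.05 s, during which the arm holds its last target. There are 200 camera calls.

TASK

Get the sharpening station ready for work: swing its clear, yellow-framed guard up and over, past its balance point, so that it stays open by itself against its back stop. Then lay the dark grey whetstone flat in the station's bed, fully down between the corner stops, and let go. Leave the guard open, and leave the cork block, the sanding block, the blue-lidded jar and the wax tin where they are.

Things in the scene. Friction and masses are not known exactly. Their poses are not given: they have to be found in the camera images.
- station: sharpening station, fixed to the bench: grey base plate 190 x 220 x 12 mm (from 75 mm in front of the origin to 115 mm behind it). Origin on the bench top under the middle of the bed; x points back to the hinge, y along the bed and the hinge to the left, z up. Behind the bed two hinge posts, 10 mm wide, stand at y = +-102 mm, 85 mm high; at the front two rest posts, 12 mm thick, 70 mm high, stand at x = -52, y = +-98 mm.
- guard (a joint): hinge angle of the guard: 0 closed (level over the bed, where gravity holds it), growing as it swings up and back; balanced near 1.57 rad (upright); 2.1 rad = fully open, leaning on its back stop. Guard 0.3 kg, free-moving and lightly damped: let go below the balance point it falls shut, beyond it it falls back open.
- guard_handle (a point): middle of the guard's handle, a round black bar 12 mm thick and 126 mm long, parallel to the hinge (station's y), 195 mm from the hinge axis and 75 mm above the bench when closed. It lies in the guard's plane ahead of its front edge, with 44 mm of free space between bar and edge and nothing under or over it, so it can be straddled from above at every angle of the guard.
- guard_hinge (a point): middle of the hinge axis, 85 mm behind the bed's middle and 75 mm above the bench; the axis runs along the station's y.
- bed (a point): middle of the bed's black rubber top, 16 mm above the bench; the axes are the station's. Corner stops rise 10 mm above it and leave a pocket 54 mm (x) by 143 mm (y); the long sides are open over the middle 102 mm, so fingers can come down there beside the stone. The closed guard covers the bed 54 mm above it.
- whetstone: dark grey whetstone, a plain bar 46 x 135 x 24 mm, 0.2 to 0.45 kg, lying flat on the bench to the right of the station, in one of two spots, the other taken by the cork block. Origin at the centre of its underside, y along its length, z up.
- whetstone_mid (a point): centre of the whetstone, 12 mm above its underside; axes as the whetstone's.
- cork_block: orange-brown cork block with a dark red underside, 56 x 86 x 34 mm, loose; leave alone. Origin at the centre of its underside, y along its length.
- sand_block: wooden sanding block with a green top patch, 58 x 95 x 33 mm, loose; leave alone. Origin at the centre of its underside, y along its length.
- lever_press: tall green lever press, fixed, always in the same place, an obstacle only: it stands behind on the right; the red ball of its lever juts forward towards the robot to about x = 0.61, y = -0.19, 0.41 m above the bench. Keep the hand and wrist in front of it when going from the opened guard to the stone. Origin on the bench under the press.
- blue_jar: plastic jar with a blue lid, 69 mm across, 114 mm high, loose, standing behind the station; leave alone. Origin at the centre of its underside.
- wax_tin: round tin with a cream lid, 76 mm across, 52 mm high, loose; leave alone. Origin at the centre of its underside.

How it is judged:
On the way:
1. the guard stands open by itself against its back stop, untouched (value of joint guard above 1.95 rad and contact force between each of the fingers, the arm and station below 0.5 N), for 0.3 s.
At the end, for the whole second after the job is handed in: The guard rests open at its back stop (joint above 1.95 rad). The whetstone lies at rest in the bed: its centre within 8 mm of the bed's middle along and across, 8 to 15 mm above the bed's surface, its length along the bed within 0.15 rad, flat within 0.06 rad (value of joint guard above 1.95 rad and x of whetstone_mid in the frame of bed between -0.008 and 0.008 m and y of whetstone_mid in the frame of bed between -0.008 and 0.008 m and z of whetstone_mid in the frame of bed between 0.008 and 0.015 m and angle between the y axis of whetstone and the y axis of station, either way round below 0.15 rad and angle between the z axis of whetstone and the z axis of station, either way round below 0.06 rad and linear speed of whetstone below 0.02 m/s); the robot touches nothing.
It fails at once if the cork block, sanding block, blue-lidded jar or wax tin is shifted by more than 30 mm (distance of any of cork_block, sand_block, blue_jar, wax_tin from where it was at the start of the episode above 0.03 m).
It also fails if it takes over 54 s, if anything falls off the work surface, if the arm or the gripper's body presses on something with over 40 N, if the wrist force passes 120 N, or if a joint passes its speed limit or range.

## Working session

There is one attempt and no reset: what is moved stays moved. The work goes in short steps, Python scripts to look and compute and a shell command to move; the robot and the scene stay as the last step left them, time stands still between calls to the robot, and variables do not carry over. Pictures are saved under pics/ and viewed, at most 10 in all, crops included, and the job is handed in when it is done.

```bash
ls; mkdir -p pics
python3 - <<'E'
from plant import ctrl,optics
import cv2,numpy as np
s=ctrl.read_state();print(s,ctrl.grasp_offset)
for n in("scene","top"):
    c=optics.camera_info(n);print(n,c["fov_y"],c["cx"],c["cy"],np.round(c["extrinsics"],4).tolist(), [k for k in c])
    cv2.imwrite(f"pics/{n}0.png",optics.get_image(n)[:,:,::-1])
E
```

```text
pics
{'t': 0.0, 'qpos': array([-1.31700083e+00,  3.20292644e-01,  1.56566009e+00, -2.15969276e-05,
        1.25737742e+00, -1.99874987e-02]), 'joint_vel': array([-0.00157507, -0.00010713,  0.00040144,  0.00080406, -0.00026206,
        0.00082723]), 'tau': array([ 1.86351470e-03, -4.12453294e+01, -2.31973815e+01,  7.27668498e-02,
        4.57814592e-02, -1.57572508e-04]), 'tcp_pos': array([ 0.15533107, -0.5530623 ,  0.18652724]), 'tcp_rot': array([-3.13985510e+00, -1.41967051e-05,  2.73789657e-01]), 'ft_force': array([ 0.75747507, -0.68834156,  1.01386772]), 'moment': array([-0.01980238, -0.04510202,  0.01512126]), 'grip_force': 0.0, 'grip_width': 1.0006344902278301} -0.0188
scene 49.747462975439106 255.6206463494584 198.31384406474677 [[0.808, -0.589, -0.0146, -0.5505], [-0.4426, -0.5905, -0.6749, 0.2238], [0.3889, 0.5518, -0.7378, 0.7863], [0.0, 0.0, 0.0, 1.0]] ['fov_y', 'cx', 'cy', 'extrinsics']
top 42.12220421082945 253.14707426792438 197.79702825225982 [[-0.002, -1.0, -0.0027, -0.1375], [-0.997, 0.0022, -0.0778, 0.5935], [0.0778, 0.0025, -0.997, 1.3724], [0.0, 0.0, 0.0, 1.0]] ['fov_y', 'cx', 'cy', 'extrinsics']
```

View pics/scene0.png

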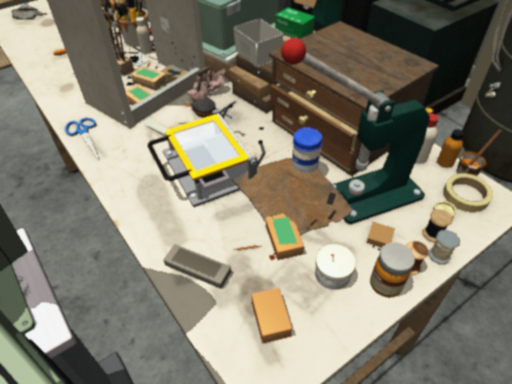

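View pics/top0.png

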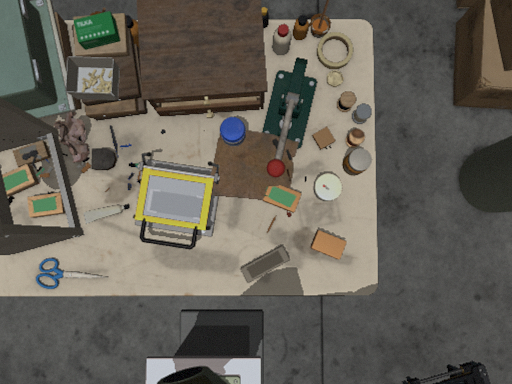

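The scene view shows the guard at about (205,147), its handle at the left end (165,160), the whetstone at (197,265) and the cork block at (271,315). In the top view the guard is at (175,200), the handle bar at about (168,243), the stone at (265,264) and the cork at (328,243).

```bash
cat > h.py <<'E'
from plant import ctrl,optics
import cv2,numpy as np
def K(c):
    f=192/np.tan(np.radians(c["fov_y"]/2));return np.array([[f,0,c["cx"]],[0,f,c["cy"]],[0,0,1]])
def plane(c,px,z):
    E=np.array(c["extrinsics"]);R,t=E[:3,:3],E[:3,3];o=-R.T@t
    px=np.atleast_2d(px).astype(float);d=(R.T@np.linalg.inv(K(c))@np.c_[px,np.ones(len(px))].T).T
    return o+d*((z-o[2])/d[:,2])[:,None]
def tri(c1,p1,c2,p2):
    P=[K(c)@np.array(c["extrinsics"])[:3] for c in(c1,c2)]
    X=cv2.triangulatePoints(*P,np.array(p1,float).reshape(-1,2).T,np.array(p2,float).reshape(-1,2).T);return (X[:3]/X[3]).T
def proj(c,p):
    E=np.array(c["extrinsics"]);q=K(c)@(E[:3,:3]@np.array(p)+E[:3,3]);return q[:2]/q[2]
def big(m,roi=None):
    if roi: 
        z=np.zeros_like(m);a,b,c,d=roi;z[b:d,a:c]=m[b:d,a:c];m=z
    cs=cv2.findContours(m,cv2.RETR_EXTERNAL,cv2.CHAIN_APPROX_NONE)[0];return max(cs,key=cv2.contourArea)
def corners(c):
    return cv2.boxPoints(cv2.minAreaRect(c))
E
python3 - <<'E'
from h import *
np.set_printoptions(precision=4,suppress=True)
I={n:cv2.imread(f"pics/{n}0.png") for n in("scene","top")};C={n:optics.camera_info(n) for n in I}
q={}
for n,roi in(("scene",(130,90,280,210)),("top",(110,140,235,260))):
    h=cv2.cvtColor(I[n],cv2.COLOR_BGR2HSV);m=cv2.inRange(h,(22,150,120),(35,255,255))
    k=cv2.convexHull(big(m,roi));e=cv2.approxPolyDP(k,0.06*cv2.arcLength(k,True),True).reshape(-1,2);q[n]=e
    print(n,cv2.contourArea(k),e.tolist())
    if n=="top":print("yellow z=.08",plane(C[n],e,.08))
# stone
for n,roi in(("scene",(150,235,245,295)),("top",(235,238,295,290))):
    h=cv2.cvtColor(I[n],cv2.COLOR_BGR2HSV);x=[197,265] if n=="scene" else [265,264]
    print(n,h[x[1],x[0]],h[x[1]-30,x[0]])
    a,b,c,d=roi;print(h[x[1]-24:x[1]+25:4,x[0],2])
# handle profile in top
g=cv2.cvtColor(I["top"],cv2.COLOR_BGR2GRAY)
for x in(155,170,185):print(x,g[225:255,x])
cv2.imwrite("pics/z.png",np.hstack([cv2.resize(I["top"][140:290,130:300],None,fx=2.35,fy=4*.9,interpolation=2) if 0 else cv2.resize(I["top"][145:285,130:300],(400,330),interpolation=2),cv2.resize(I["scene"][110:210,135:275],(400,330),interpolation=2)]))
E
```

```text
scene 3152.0 [[216, 114], [247, 157], [193, 178], [166, 131]]
top 3694.5 [[143, 168], [213, 179], [205, 229], [136, 219]]
yellow z=.08 [[ 0.67    0.1581  0.08  ]
 [ 0.6397 -0.0309  0.08  ]
 [ 0.5054 -0.0101  0.08  ]
 [ 0.5325  0.1748  0.08  ]]
scene [ 20  51 110] [ 23  23 240]
[239 240 240 177 106 107 110 114 147  67 233 144 145]
top [20 46 84] [ 18  39 164]
[172 178 176 163 114  82  84  83 112  86  85 103 107]
155 [140 139 127 142 165 176 122  96  99  92 151 171 169 176 105  30  37  41
  34 137 150 140 137 140 142 143 138 139 142 143]
170 [147 135 137 136 136 126 161 177 125  96  97  96  94 153 166 165 137  65
  18  45  26  91 136 137 137 137 136 136 139 142]
185 [175 182 137 132 141 144 144 111 158 179 126  96  99  95 137 164 168 167
 169  95   8  58  40  51 127 136 132 132 135 135]
```

View pics/z.png

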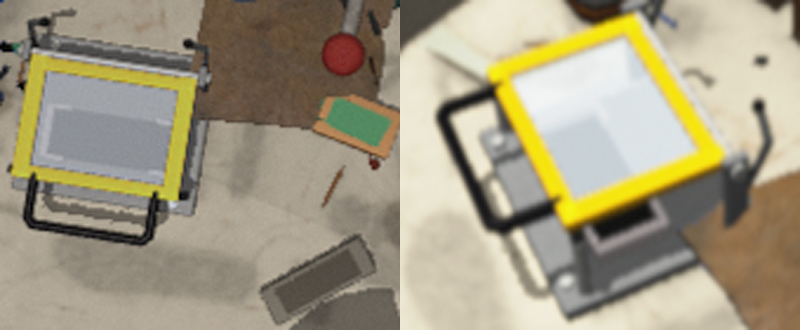

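The crop shows the handle bar in the top view running from about (142,239.5) to (195,247.5), and the same bar in the scene view from (149,142) to (167,178). The stone lies obliquely with slim shaded sides.

Run:
```python
from h import *
np.set_printoptions(precision=4,suppress=True)
I={n:cv2.imread(f"pics/{n}0.png") for n in("scene","top")};C={n:optics.camera_info(n) for n in I}
s=np.array([[216,114],[247,157],[193,178],[166,131]]);t=np.array([[143,168],[213,179],[205,229],[136,219]])
Y=tri(C["scene"],s,C["top"],t);print("yellow\n",Y,Y.mean(0))
print("handle",tri(C["scene"],[[149,142],[167,178]],C["top"],[[142,239.5],[195,247.5]]),plane(C["top"],[[155,241],[170,243.3],[185,246]],.075))
# stone
for n,roi,lim in(("scene",(150,235,245,295),165),("top",(235,238,292,285),132)):
    h=cv2.cvtColor(I[n],cv2.COLOR_BGR2HSV);m=(h[...,2]<lim).astype(np.uint8)*255
    if n=="top": m=cv2.inRange(I[n],(0,0,0),(255,255,95))
    k=big(m,roi);r=cv2.minAreaRect(k);b=cv2.boxPoints(r);print(n,r);w=plane(C[n],b,.024);print(w,w.mean(0))
    v=I[n].copy();cv2.drawContours(v,[k],-1,(0,0,255),1);a=roi;cv2.imwrite(f"pics/st_{n}.png",cv2.resize(v[a[1]-10:a[3]+10,a[0]-10:a[2]+10],(390,300),interpolation=0))
cv2.imwrite("pics/st.png",np.hstack([cv2.imread("pics/st_scene.png"),cv2.imread("pics/st_top.png")]))
```

```text
yellow
 [[ 0.6704  0.1585  0.0781]
 [ 0.6384 -0.0303  0.0814]
 [ 0.5048 -0.0094  0.076 ]
 [ 0.533   0.1752  0.0775]] [0.5866 0.0735 0.0782]
handle [[0.4782 0.1574 0.0814]
 [0.4554 0.016  0.0853]] [[0.4737 0.1241 0.075 ]
 [0.4675 0.0839 0.075 ]
 [0.4602 0.0437 0.075 ]]
scene ((198.4341278076172, 266.156494140625), (68.24952697753906, 24.787139892578125), 22.833654403686523)
[[ 0.3509 -0.1357  0.024 ]
 [ 0.3936 -0.0968  0.024 ]
 [ 0.4629 -0.2296  0.024 ]
 [ 0.4196 -0.2609  0.024 ]] [ 0.4068 -0.1807  0.024 ]
top ((264.6698303222656, 263.9056701660156), (11.752556800842285, 35.84044647216797), 60.945396423339844)
[[ 0.3998 -0.119   0.024 ]
 [ 0.4475 -0.2059  0.024 ]
 [ 0.4192 -0.2216  0.024 ]
 [ 0.3716 -0.1347  0.024 ]] [ 0.4095 -0.1703  0.024 ]
```

View pics/st.png

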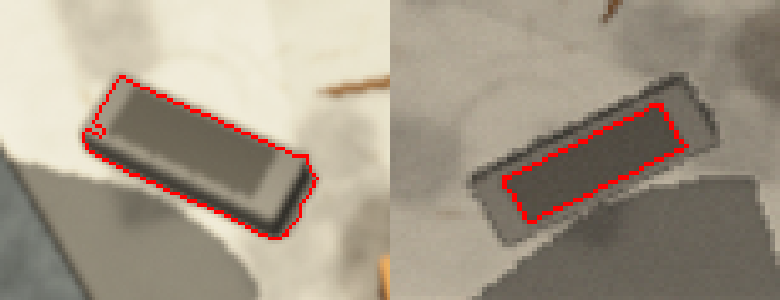

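The red outline fits the stone's whole silhouette in the scene view and its darker worn patch in the top view, centred near (265,264). That puts the stone at about (0.41, -0.17). The handle centre is at about (0.469, 0.0915) and the station yaw is about -0.152. I'll move above the handle.

```bash
python3 -m inch '[[[-1,4,-4.5,-0.1,0,0,-5.5],[-1,8,-9,-0.2,0,0,-11],[-1,12,-13.5,-0.3,0,0,-16.5],[-1,16,-18,-0.5,0,0,-22],[-1,20,-22.5,-0.6,0,0,-27.5],[-1,24,-27,-0.8,0,0,-33],[-1,28,-31.5,-0.9,0,0,-38.5],[-1,32,-36,-1,0,0,-44],[-1,36,-40.5,-1.1,0,0,-49.5],[-1,40,-45,-1.2,0,0,-55],[-1,44,-49.5,-1.3,0,0,-61],[-1,47.6,-53.6,-1.4,0,0,-65.7]]]'
python3 -m inch '[[[-1,0,0,0,0,0,0],[-1,0,0,0,0,0,0]]]'
python3 - <<'E'
from h import *
c=optics.camera_info("wrist");im=optics.get_image("wrist")[:,:,::-1];cv2.imwrite("pics/w1.png",im)
print(c["fov_y"],c["cx"],c["cy"],np.round(c["extrinsics"],4).tolist())
np.save("w1.npy",c,allow_pickle=True);s=ctrl.read_state();print(s["tcp_pos"],s["tcp_rot"],s["qpos"])
for p in([.4687,.0915,.075],[.4785,.156,.075],[.459,.029,.075]):print(proj(c,p))
E
```

```text
t: 1.6
tcp_pos: [0.4692, 0.0932, 0.2011]
tcp_rot: [-3.142, 0.0, 1.424]
ft_force: [-0.5, -0.4, -0.1]
grip_width: 0.999
grip_force: 0.0
t: 1.85
tcp_pos: [0.4681, 0.0907, 0.2008]
tcp_rot: [-3.14, 0.001, 1.421]
ft_force: [0.7, -1.2, 0.5]
grip_width: 0.996
grip_force: 0.0
67.43104884773146 255.38818477686638 192.00352101168923 [[0.9888, -0.1494, -0.0004, -0.4509], [-0.1444, -0.9566, 0.2529, 0.1224], [-0.0381, -0.2501, -0.9675, 0.4437], [0.0, 0.0, 0.0, 1.0]]
[0.46800926 0.09020624 0.20097151] [-3.14046024e+00  9.77303136e-04  1.41943647e+00] [ 1.66715626e-01  1.55739095e-01  1.75215537e+00 -6.08075499e-04
  1.23507950e+00  3.18276758e-01]
[254.37806239 179.89022357]
[254.37471946 121.4029602 ]
[254.21359149 231.27178914]
```

View pics/w1.png

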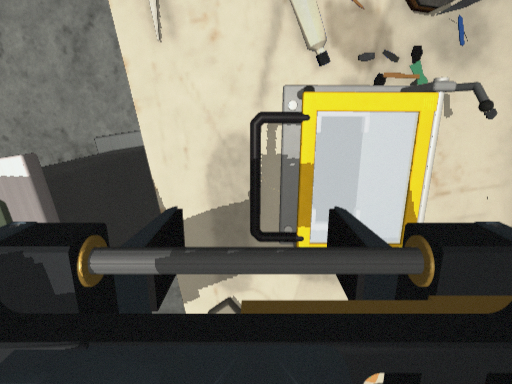

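The wrist view shows the handle bar vertical at column 256, rows 117 to 237, against a predicted column of 254. The yaw is therefore right and the bar lies 2 mm further in x. I'll half-close, since the gap is only 44 mm, then descend and grip.

```bash
python3 -m inch '[[[0.1,0,0.2,2,0,0,0],[0.1,0,0.2,4,0,0,0],[0.1,0,0.2,6,0,0,0],[0.1,0,0.2,8,0,0,0],[0.1,0,0.2,10,0,0,0],[0.1,0,0.2,12,0,0,0],[0.1,0,0.2,13.5,0,0,0],[0.1,0,0.2,14.5,0,0,0],[0.1,0,0.2,14.5,0,0,0],[0.1,0,0.2,14.5,0,0,0]]]' 15
python3 -m inch '[[[1,0,0,0,0,0,0],[1,0,0,0,0,0,0],[1,0,0,0,0,0,0],[1,0,0,0,0,0,0],[1,0,0,0,0,0,0]]]' 15
python3 -c "
import numpy as np
for a in range(0,121,8):
  t=np.radians(a);print(a,round(19.5*(1-np.cos(t)),1),round(-19.5*np.sin(t),1))"
```

```text
t: 3.15
tcp_pos: [0.4712, 0.0905, 0.0569]
tcp_rot: [3.14, -0.0, 1.42]
ft_force: [-0.7, 0.5, 0.2]
grip_width: 0.456
grip_force: 0.0
t: 3.78
tcp_pos: [0.4708, 0.0909, 0.0563]
tcp_rot: [3.142, 0.0, 1.421]
ft_force: [-1.2, -0.1, -0.5]
grip_width: 0.01
grip_force: 0.0
0 0.0 -0.0
8 0.2 -2.7
16 0.8 -5.4
24 1.7 -7.9
32 3.0 -10.3
40 4.6 -12.5
48 6.5 -14.5
56 8.6 -16.2
64 11.0 -17.5
72 13.5 -18.5
80 16.1 -19.2
88 18.8 -19.5
96 21.5 -19.4
104 24.2 -18.9
112 26.8 -18.1
120 29.2 -16.9
```

The gripper shut to about 1 mm with no grip force, so it missed the bar. I'll look.

Run:
```python
from h import *
w=optics.get_image("wrist")[:,:,::-1];s=optics.get_image("scene")[90:230,120:300,::-1]
cv2.imwrite("pics/w2.png",np.hstack([cv2.resize(w,(400,300)),cv2.resize(s,(386,300),interpolation=2)]))
```

```text
(no output)
```

View pics/w2.png

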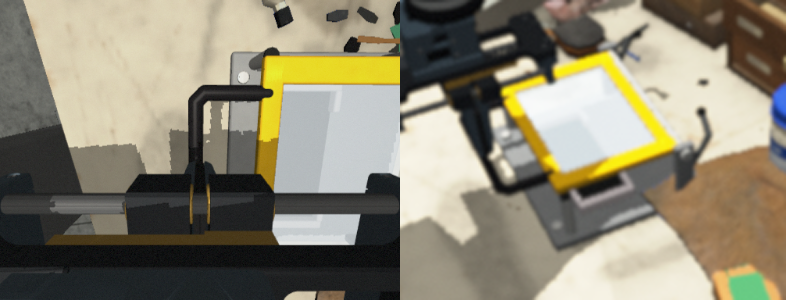

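The wrist half shows the bar running into the gap between the fingers, at about (200,200). It isn't clear whether the bar is held. A small lift, checked numerically, will tell.

```bash
python3 -m inch '[[[1,0,0,-0.6,0,0,0],[1,0,0,-1.2,0,0,0],[1,0,0,-1.8,0,0,0],[1,0,0.1,-2.4,0,0,0],[1,0,0.2,-3,0,0,0],[1,0,0.2,-3,0,0,0]]]' 15
python3 - <<'E'
from h import *
I=optics.get_image("scene")[:,:,::-1];h=cv2.cvtColor(I,cv2.COLOR_BGR2HSV);m=cv2.inRange(h,(22,150,120),(35,255,255))
k=cv2.convexHull(big(m,(130,70,280,210)));print(cv2.approxPolyDP(k,0.06*cv2.arcLength(k,True),True).reshape(-1,2).tolist())
cv2.imwrite("pics/s3.png",I);s=ctrl.read_state();print(s["grip_width"],s["grip_force"],s["ft_force"],s["tcp_pos"])
E
```

```text
t: 4.62
tcp_pos: [0.4733, 0.0906, 0.0869]
tcp_rot: [3.14, -0.0, 1.42]
ft_force: [0.3, 0.3, -0.8]
grip_width: 0.004
grip_force: 0.0
[[216, 114], [247, 157], [195, 178], [166, 131]]
0.005600151349493441 0.0 [0.73160513 0.54130988 0.00770527] [0.47292439 0.09054745 0.0865488 ]
```

Run:
```python
from h import *
w=optics.get_image("wrist")[:,:,::-1][140:300,170:340];s=cv2.imread("pics/s3.png")[110:210,120:220]
w0=cv2.imread("pics/w1.png")
cv2.imwrite("pics/w3.png",np.hstack([cv2.resize(w,(420,400),interpolation=2),cv2.resize(s,(380,400),interpolation=2)]))
c=optics.camera_info("scene");st=ctrl.read_state();print(proj(c,st["tcp_pos"]),proj(optics.camera_info("wrist"),st["tcp_pos"]),st["tcp_pos"],proj(c,[.470,.0925,.075]),proj(c,[.461,.03,.075]),proj(c,[.479,.155,.075]))
```

```text
[159.02552141 156.26392851] [253.02040205 217.87488782] [0.47269677 0.09051727 0.08630301] [158.49918405 159.91334641] [167.71781589 176.60885059] [149.97893078 144.48264837]
```

View pics/w3.png

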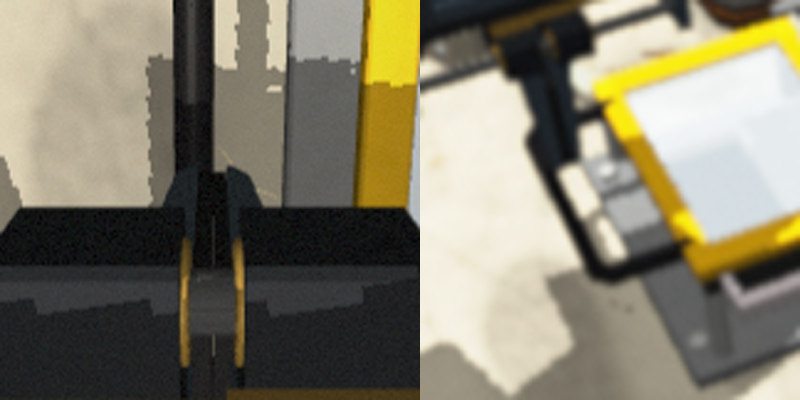

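The scene half shows the finger tips ending near crop (550,150), clearly higher than the claimed TCP projects to (568,185). The wrist view agrees, so the tips look roughly 2-3 cm short of the reported TCP and must have shut above the bar. The bar is also about 5 mm to the -x side of the finger gap. I'll open, go lower, and close again.

```bash
python3 -m inch '[[[0.1,0,-0.2,0,0,0,0],[0.1,0,-0.4,-0.5,0,0,0],[0.1,0,-0.4,-0.5,0,0,0],[0.1,0,-0.4,-0.5,0,0,0],[0.1,0,-0.4,-0.5,0,0,0],[0.1,0,-0.4,1,0,0,0],[0.1,0,-0.4,2.5,0,0,0],[0.1,0,-0.4,4,0,0,0],[0.1,0,-0.4,5,0,0,0],[0.1,0,-0.4,5.8,0,0,0],[0.1,0,-0.4,5.8,0,0,0]]]' 15
python3 -m inch '[[[1,0,0,0,0,0,0],[1,0,0,0,0,0,0],[1,0,0,0,0,0,0],[1,0,0,0,0,0,0],[1,0,0,0,0,0,0]]]' 15
```

```text
t: 6.1
tcp_pos: [0.4685, 0.0911, 0.0279]
tcp_rot: [-3.141, 0.0, 1.421]
ft_force: [-1.0, 0.5, -0.1]
grip_width: 0.45
grip_force: 0.0
t: 6.72
tcp_pos: [0.4672, 0.0913, 0.0284]
tcp_rot: [-3.139, 0.0, 1.42]
ft_force: [-5.0, 1.3, 4.7]
grip_width: 0.131
grip_force: 15.0
```

The bar is held: 12 mm opening at 15 N. I'll start the arc (radius 19.5 cm, tool y towards the hinge).

```bash
python3 -m inch '[[[1,0,0,-1.4,0,0,0],[1,0,0.2,-2.7,0,0,0],[1,0,0.5,-4.1,0,0,0],[1,0,0.8,-5.4,0,0,0],[1,0,1.2,-6.7,0,0,0],[1,0,1.7,-7.9,0,0,0],[1,0,2.3,-9.2,0,0,0],[1,0,3,-10.3,0,0,0],[1,0,3.8,-11.4,0,0,0],[1,0,4.6,-12.5,0,0,0],[1,0,4.6,-12.5,0,0,0]]]' 15
python3 - <<'E'
from h import *
s=ctrl.read_state();print(s["grip_width"],s["grip_force"],s["ft_force"],s["tcp_pos"])
E
```

```text
t: 8.1
tcp_pos: [0.5104, 0.0846, 0.1555]
tcp_rot: [-3.134, 0.0, 1.42]
ft_force: [-14.4, 2.6, 8.6]
grip_width: 0.123
grip_force: 15.0
0.12338389812427637 15.000451058149338 [-14.38757359   2.60683989   8.64913269] [0.51042432 0.084565   0.15548279]
```

```bash
python3 -m inch '[[[1,0,-0.3,-0.3,0,0,0],[1,0,0.6,-1.3,0,0,0],[1,0,1.6,-2.3,0,0,0],[1,0,2.7,-3.2,0,0,0],[1,0,3.8,-4,0,0,0],[1,0,5,-4.8,0,0,0],[1,0,6.2,-5.4,0,0,0],[1,0,7.5,-6,0,0,0],[1,0,8.8,-6.4,0,0,0],[1,0,10.1,-6.8,0,0,0],[1,0,11.4,-7.1,0,0,0],[1,0,11.4,-7.1,0,0,0]]]' 15
```

```text
t: 9.6
tcp_pos: [0.6287, 0.0663, 0.2246]
tcp_rot: [3.14, 0.001, 1.42]
ft_force: [-1.3, -3.8, 1.8]
grip_width: 0.126
grip_force: 15.0
```

```bash
python3 -m inch '[[[1,0,1.3,-0.2,0,0,0],[1,0,2.7,-0.3,0,0,0],[1,0,4.1,-0.3,0,0,0],[1,0,5.5,-0.2,0,0,0],[1,0,6.9,0,0,0,0],[1,0,8.3,0.3,0,0,0],[1,0,9.6,0.7,0,0,0],[1,0,10.9,1.1,0,0,0],[1,0,11.6,1.4,0,0,0],[1,0,11.6,1.4,0,0,0]]]' 15
python3 -m inch '[[[0.2,0,0,0,0,0,0],[0.2,0,0.6,0.3,0,0,0],[0.2,0,0.6,0.3,0,0,0],[0.2,0,0.6,0.3,0,0,0]]]' 15
python3 - <<'E'
from h import *
s=ctrl.read_state();print(s["qpos"])
I=optics.get_image("scene")[:,:,::-1];cv2.imwrite("pics/s4.png",I)
E
```

```text
t: 10.85
tcp_pos: [0.742, 0.0496, 0.2095]
tcp_rot: [-3.141, 0.0, 1.42]
ft_force: [-1.5, -4.0, -2.0]
grip_width: 0.128
grip_force: 15.0
t: 11.35
tcp_pos: [0.7476, 0.0494, 0.2075]
tcp_rot: [3.142, -0.0, 1.421]
ft_force: [0.1, -0.3, -0.3]
grip_width: 0.399
grip_force: 0.0
[5.03939863e-02 6.02544294e-01 1.04758154e+00 4.50945711e-04
 1.49132810e+00 2.00279588e-01]
```

View pics/s4.png

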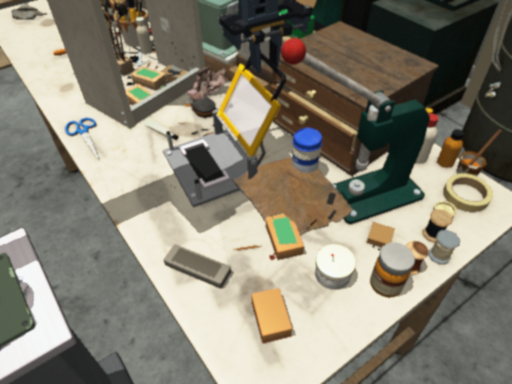

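The guard now leans open at about (250,110), and the bed's black rubber is free at (207,163). I'll rise, retreat towards the front, and look at the bed from the wrist.

```bash
python3 -m inch '[[[0.2,0,0,-2,0,0,0],[0.2,0,0,-5,0,0,0],[0.2,0,0,-9,0,0,0],[0.2,0,-2,-10,0,0,0],[0.2,-1,-6,-10,0,0,0],[0.2,-3,-10,-10,0,0,0],[0.2,-5,-14,-10,0,0,0],[0.2,-6,-18,-10,0,0,0],[0.2,-6,-18,-10,0,0,0],[0.2,-6,-18,-10,0,0,0]]]'
python3 - <<'E'
from h import *
np.set_printoptions(precision=4,suppress=True)
c=optics.camera_info("wrist");im=optics.get_image("wrist")[:,:,::-1];t=optics.get_image("top")[:,:,::-1];ct=optics.camera_info("top")
np.save("w5.npy",c,allow_pickle=True);cv2.imwrite("pics/w5.png",im);cv2.imwrite("pics/t5.png",t)
print(ctrl.read_state()["tcp_pos"],proj(c,[.5775,.0749,.016]),proj(ct,[.5775,.0749,.016]))
cv2.imwrite("pics/v5.png",np.hstack([cv2.resize(im[:288],(512,300)),cv2.resize(t[145:285,125:245],(257,300),interpolation=2)]))
E
```

```text
t: 12.65
tcp_pos: [0.5612, 0.0167, 0.3079]
tcp_rot: [3.14, -0.0, 1.42]
ft_force: [0.2, 0.4, 0.1]
grip_width: 0.399
grip_force: 0.0
[0.5617 0.0168 0.3071] [258.2924 123.9699] [177.1719 203.7151]
```

View pics/v5.png

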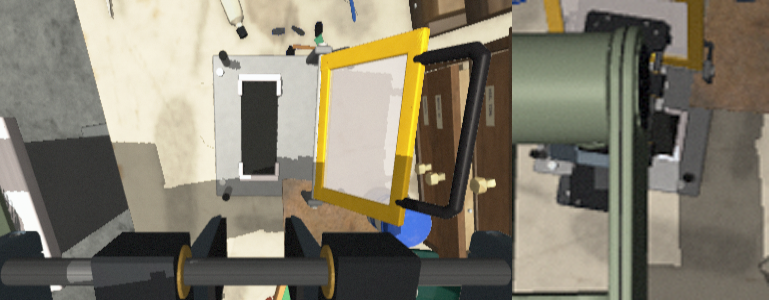

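The wrist view shows the bed's black rubber centred at about (259.5,121) full-picture, within 3 px of the prediction (258,124). The guard stays open at the back. Next I'll go to the stone, turning to its yaw.

```bash
python3 -m inch '[[[-1,-2,-4,0,0,0,-3],[-1,-5,-8,0.5,0,0,-8],[-1,-9,-9.7,1,0,0,-14],[-1,-13,-9.7,2,0,0,-20],[-1,-17,-9.7,3,0,0,-26],[-1,-21,-9.7,4.5,0,0,-32],[-1,-23.9,-9.7,5.7,0,0,-37.4],[-1,-23.9,-9.7,5.7,0,0,-37.4],[-1,-23.9,-9.7,5.7,0,0,-37.4]]]'
python3 - <<'E'
from h import *
np.set_printoptions(precision=4,suppress=True)
c=optics.camera_info("wrist");im=optics.get_image("wrist")[:,:,::-1];np.save("w6.npy",c,allow_pickle=True);cv2.imwrite("pics/w6.png",im)
s=ctrl.read_state();print(s["tcp_pos"],s["tcp_rot"],proj(c,[.4095,-.1703,.024]))
cv2.imwrite("pics/s6.png",optics.get_image("scene")[:,:,::-1])
# bed in w5
c5=np.load("w5.npy",allow_pickle=True).item();b=cv2.imread("pics/w5.png")
k=big(cv2.inRange(b,(0,0,0),(60,60,60)),(230,60,300,185));r=cv2.minAreaRect(k);print("bed",r,plane(c5,[r[0]],.016),plane(c5,cv2.boxPoints(r),.016))
# guard check in scene s4
for (n,roi) in(("s4",(170,130,240,200)),("s6",(170,130,240,200))):
    b=cv2.imread(f"pics/{n}.png");k=big(cv2.inRange(b,(0,0,0),(60,60,60)),roi);r2=cv2.minAreaRect(k);print(n,r2)
    print("bed tri",tri(c5,[r[0]],optics.camera_info("scene"),[r2[0]]))
g=cv2.cvtColor(im,cv2.COLOR_BGR2GRAY);x,y=proj(c,[.4095,-.1703,.024]).astype(int)
print(g[y,x-70:x+70:3]);print(g[40:205:4,x])
E
```

```text
t: 13.88
tcp_pos: [0.4298, -0.2049, 0.2504]
tcp_rot: [3.141, -0.0, 2.072]
ft_force: [-0.0, -0.1, 0.4]
grip_width: 0.997
grip_force: 0.0
[ 0.4298 -0.2047  0.2506] [3.141  0.0001 2.0733] [253.3662 138.1648]
bed ((258.5, 122.0), (88.0, 35.0), 90.0) [[0.5783 0.078  0.016 ]] [[0.5607 0.1495 0.016 ]
 [0.6159 0.1412 0.016 ]
 [0.5972 0.0009 0.016 ]
 [0.5378 0.0099 0.016 ]]
s4 ((203.4500274658203, 163.34999084472656), (35.733734130859375, 29.09295082092285), 71.56504821777344)
bed tri [[0.577  0.0785 0.0151]]
s6 ((196.5, 164.5), (69.0, 53.0), 90.0)
bed tri [[0.5661 0.0832 0.0153]]
[125 123 228 234 236 235 234 233 230 231 230 224 141 142 142 134 123 114
 111  95  67  70  68  71  71  68  65  65  96 109 137 141 144 146 144 143
 138 142 143 144 201 230 233 232 231 227 221]
[144 142 203 229 228 196 140 145 144 142 141 142 140  85 100  97  78  67
  69  70  70  69  64  65  72  66  65  69  68  69  71  71  67  69  92  94
  95 115 121 123 111  92]
```

View pics/w6.png

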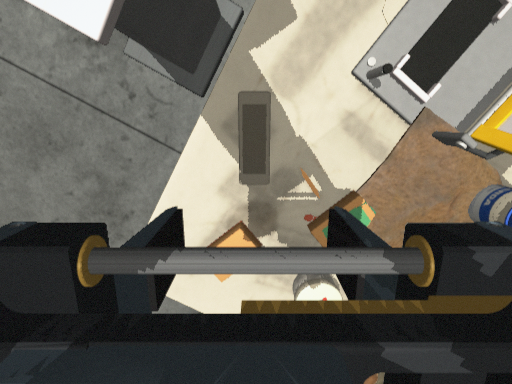

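The wrist view shows the stone at columns 239-270, rows 91-184, centred at about (254.8,137.8), and aligned with the fingers. The inner finger tips at columns 182 and 330 are 148 px apart for 91 mm, which gives a depth of 0.177 m. That puts the true tips about 28 mm short of the reported TCP. This fits how the bar was gripped, so I'll allow for it.

Run:
```python
from h import *
np.set_printoptions(precision=4,suppress=True)
c=np.load("w6.npy",allow_pickle=True).item();im=cv2.imread("pics/w6.png");s=ctrl.read_state()
p=plane(c,[[239,91],[270,92],[270,184],[240,183.5],[254.8,137.8]],.024);print(p)
for a,b in((0,3),(1,2)):
    d=p[a]-p[b];print("len",np.linalg.norm(d),"yaw",np.arctan2(-d[0],d[1]))
# height from scene view: top-face centre
b=cv2.imread("pics/s6.png");print("stone tri",tri(c,[[254.8,137.8]],optics.camera_info("scene"),[[197.7,263.5]]))
ps=s["tcp_rot"][2];X=np.array([np.cos(ps),np.sin(ps)]);Y=np.array([np.sin(ps),-np.cos(ps)])
d=p[4][:2]-s["tcp_pos"][:2];print("dx dy cm",100*d@X,100*d@Y-.2,"yaw",ps,s["tcp_pos"])
print("ref: claimed tcp px",proj(c,s["tcp_pos"]))
```

```text
[[ 0.3608 -0.1231  0.024 ]
 [ 0.3994 -0.1034  0.024 ]
 [ 0.4643 -0.2181  0.024 ]
 [ 0.4242 -0.2392  0.024 ]
 [ 0.4111 -0.1688  0.024 ]]
len 0.1323084429107066 yaw 0.49896996798358656
len 0.13180373080348237 yaw 0.5147395238623497
stone tri [[ 0.4117 -0.1696  0.0132]]
dx dy cm 4.030837795942481 -0.11049547196627486 yaw 2.0738855461527246 [ 0.4297 -0.2046  0.2508]
ref: claimed tcp px [253.7486 216.2601]
```

```bash
python3 -m inch '[[[-1,2,-0.1,2,0,0,0],[-1,4,-0.1,5,0,0,0],[-1,4,-0.1,9,0,0,0],[-1,4,-0.1,13,0,0,0],[-1,4,-0.1,17,0,0,0],[-1,4,-0.1,20,0,0,0],[-1,4,-0.1,22.5,0,0,0],[-1,4,-0.1,24,0,0,0],[-1,4,-0.1,25,0,0,0],[-1,4,-0.1,25,0,0,0]]]' 30
python3 -m inch '[[[-1,0,0,0.5,0,0,0],[-1,0,0,1,0,0,0],[-1,0,0,1.5,0,0,0],[-1,0,0,2,0,0,0],[-1,0,0,2,0,0,0]]]' 30
```

```text
t: 15.22
tcp_pos: [0.409, -0.1702, 0.0002]
tcp_rot: [-3.141, -0.0, 2.074]
ft_force: [0.5, 0.3, 0.6]
grip_width: 1.002
grip_force: 0.0
t: 15.85
tcp_pos: [0.4085, -0.1705, -0.0201]
tcp_rot: [-3.141, -0.001, 2.073]
ft_force: [-0.1, 0.2, -0.8]
grip_width: 0.997
grip_force: 0.0
```

There's no contact at -0.020, which confirms the offset. Close and lift.

```bash
python3 -m inch '[[[1,0,0,0,0,0,0],[1,0,0,0,0,0,0],[1,0,0,0,0,0,0],[1,0,0,0,0,0,0],[1,0,0,-1,0,0,0],[1,0,0,-3,0,0,0],[1,0,0,-6,0,0,0],[1,0,0,-9,0,0,0],[1,0,0,-12,0,0,0],[1,0,0,-12,0,0,0]]]' 35
python3 - <<'E'
from h import *
s=ctrl.read_state();ps=s["tcp_rot"][2];X=np.array([np.cos(ps),np.sin(ps)]);Y=np.array([np.sin(ps),-np.cos(ps)])
yb=np.array([.1514,.9885]);xb=np.array([.9885,-.1514])
d=np.array([.5787,.0777])-.002*xb-s["tcp_pos"][:2];print(s["tcp_pos"],ps,100*d@X,100*d@Y,"turn",np.degrees(1.4188-ps))
c5=np.load("w5.npy",allow_pickle=True).item();print(plane(c5,[[259,122.2]],.016))
# station yaw from w5 base plate/bed edges
b=cv2.imread("pics/w5.png");g=b.max(2)
for r in(90,105,120,135,150):print(r,np.where(g[r,230:300]<60)[0][[0,-1]]+230)
E
```

```text
t: 17.1
tcp_pos: [0.4101, -0.1712, 0.1021]
tcp_rot: [3.139, 0.004, 2.073]
ft_force: [1.0, -1.1, -4.0]
grip_width: 0.5
grip_force: 35.0
[ 0.4101305  -0.17123513  0.10212758] 2.073239257102059 13.820869016152766 26.60281337435871 turn -37.496607379624955
[[0.57907524 0.07754248 0.016     ]]
90 [243 275]
105 [241 276]
120 [242 276]
135 [242 276]
150 [242 275]
```

Held at 46 mm with a 4 N load. Carry it over the bed.

```bash
python3 -m inch '[[[1,1.4,2.7,-0.5,0,0,4],[1,2.8,5.3,-1,0,0,8],[1,4.2,8,-1,0,0,12],[1,5.5,10.6,-1,0,0,16],[1,6.9,13.3,-1,0,0,20],[1,8.3,16,-1,0,0,24],[1,9.7,18.6,-1,0,0,28],[1,11,21.3,-1,0,0,32],[1,12.4,24,-1,0,0,36],[1,13.8,26.6,-1,0,0,37.5],[1,13.8,26.6,-1,0,0,37.5],[1,13.8,26.6,-1,0,0,37.5]]]'
python3 - <<'E'
from h import *
s=ctrl.read_state();ps=s["tcp_rot"][2];X=np.array([np.cos(ps),np.sin(ps)]);Y=np.array([np.sin(ps),-np.cos(ps)])
d=np.array([.579,.0776])-.002*Y-s["tcp_pos"][:2];print(s["tcp_pos"],s["tcp_rot"],100*d@X,100*d@Y,s["ft_force"],s["moment"],s["grip_width"])
c=optics.camera_info("wrist");im=optics.get_image("wrist")[:,:,::-1];cv2.imwrite("pics/w7.png",im)
E
```

```text
t: 18.6
tcp_pos: [0.574, 0.078, 0.1086]
tcp_rot: [-3.138, 0.002, 1.419]
ft_force: [0.1, -0.3, -4.3]
grip_width: 0.501
grip_force: 35.0
[0.57401296 0.07797125 0.10855841] [-3.13789217e+00  1.50513346e-03  1.41915671e+00] 0.0386348156821166 0.2985891539121943 [ 0.09247394 -0.29195615 -4.2743463 ] [-0.13237686 -0.02382324  0.01417905] 0.5007082144197476
```

View pics/w7.png

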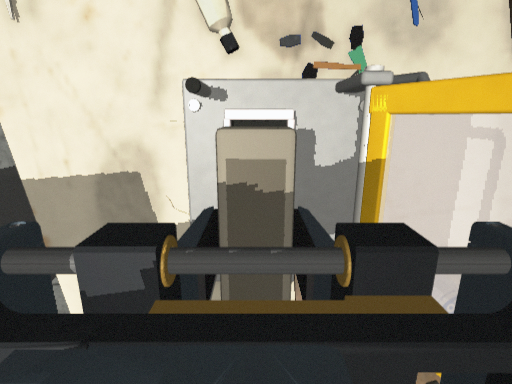

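The wrist view shows the stone's far end at columns 216-295 (mid 255.6) and the bed bracket at columns 224-295 (mid 259.5). The stone therefore needs about 3.5 mm more in tool y, matching the computed 0.3 cm, and the yaw is parallel. That was my eleventh picture, one over the limit, so from here I check by numbers only.

```bash
python3 -m inch '[[[1,0,0.3,1.5,0,0,0],[1,0,0.3,3.5,0,0,0],[1,0,0.3,6,0,0,0],[1,0,0.3,8,0,0,0],[1,0,0.3,9,0,0,0],[1,0,0.3,9.8,0,0,0],[1,0,0.3,9.8,0,0,0],[1,0,0.3,9.8,0,0,0]]]'
python3 - <<'E'
from h import *
s=ctrl.read_state();ps=s["tcp_rot"][2];X=np.array([np.cos(ps),np.sin(ps)]);Y=np.array([np.sin(ps),-np.cos(ps)])
d=np.array([.579,.0776])-.002*Y-s["tcp_pos"][:2];print(s["tcp_pos"],s["tcp_rot"],100*d@X,100*d@Y,s["ft_force"])
c=optics.camera_info("wrist");im=optics.get_image("wrist")[:,:,::-1]
g=im.max(2)
for r in range(70,170,6):print(r,g[r,185:325:5])
cv2.imwrite("pics/w8.png",im);np.save("w8.npy",c,allow_pickle=True)
E
```

```text
t: 19.65
tcp_pos: [0.5791, 0.0779, 0.013]
tcp_rot: [3.14, -0.0, 1.419]
ft_force: [1.0, -0.4, -3.4]
grip_width: 0.503
grip_force: 35.0
[0.57908442 0.07792702 0.01297787] [ 3.14015803e+00 -2.74946954e-04  1.41871289e+00] -0.033603740916479524 -0.20339068734940044 [ 1.04911309 -0.3794648  -3.42111517]
70 [215 212 210 210 208 209 206 207 204 206 208 206 209 205 204 205 204 202
 205 206 203 205 202 203 199 201 197 198]
76 [115 115 114 212 213 208 206 204 206 206 209 207 207 210 207 207 207 205
 204 202 203 200 198 200 200 202 201 198]
82 [116 114 114 112 213 211 210 210 209 208 204 209 208 209 208 212 209 205
 204 203 201 200 202 202 201 201 198 199]
88 [115 115 114 114 129 213 213 210 206 206 206 202 206 206 205 205 207 203
 205 202 205 205 201 201 197 198 201 202]
94 [215 217 116 175 212 212 210 214 209 206 206 206 207 210 209 203 204 205
 203 202 206 203 199 200 198 200 201 202]
100 [218 217 217 216 215 214 213 212 210 210 208 210 209 211 211 206 206 207
 207 207 204 202 203 201 197 197 205 203]
106 [214 216 216 216 218 217 217 215 213 210 210 210 209 205 206 206 203 201
 202 201 200 2
[... 517 characters left out ...]
213 252 253  91  78 185 190 187 187 187 186 185 184 186 184 183
 181 182 182 179 101 214 152 205 203 202]
142 [219 218 215 251 253  91  72 188 188 188 189 187 189 183 187 185 183 184
 179 184 183 176  92 194 104 204 200 201]
148 [218 213 214 250 253  89  52 188 187 187 185 189 186 187 183 186 183 182
 182 182 180 178  87 253 111 203 204 205]
154 [212 211 213 219 217  54  61 189 190 189 187 190 187 183 182 183 184 182
 180 182 180 177  78 165 171 203 208 201]
160 [214 212 217 217 214  51  56 187 141 135 138 136 134 136 132 133 134 128
 130 132 133 177  61 129 209 203 207 204]
166 [214 210 213 215 212  49  54 186 183 138 135 133 136 134 133 131 132 130
 132 128 135 175  58 115 207 205 206 205]
```

Bracket inner edges are at columns 210 and 293, and the stone at 219-292, so I need about -0.2 cm in tool y, which the pose also says. I'll check the lengthwise gap as well.

```bash
python3 - <<'E'
from h import *
c=np.load("w8.npy",allow_pickle=True).item();g=cv2.imread("pics/w8.png").max(2);print(g[116:134,255])
yb=np.array([.1514,.9885,0]);xb=np.array([.9885,-.1514,0])
for r,z in((121,.026),(121.5,.016),(127,.053),(127,.055)):print(r,z,(plane(c,[[255,r]],z)[0]-[.579,.0776,0])@yb)
for col,z in((210,.026),(293.5,.026),(218.5,.055),(292.5,.055)):print(col,(plane(c,[[col,145]],z)[0]-[.579,.0776,0])@xb)
E
python3 -m inch '[[[1,0,-0.2,0,0,0,0],[1,0,-0.2,0,0,0,0],[1,0,-0.2,0,0,0,0]]]'
```

```text
[253 253 253 253 250 240 168  56  54  51  70  88 108 151 180 181 181 183]
121 0.026 0.0688430316732186
121.5 0.016 0.06840176502317086
127 0.053 0.0660617768465267
127 0.055 0.06612579776039394
210 -0.027109458803769304
293.5 0.02595396942252469
218.5 -0.018103182747191426
292.5 0.021533547663789614
t: 20.08
tcp_pos: [0.5766, 0.0783, 0.0125]
tcp_rot: [3.141, -0.0, 1.419]
ft_force: [0.4, 0.3, -3.3]
grip_width: 0.502
grip_force: 35.0
```

The lengthwise gap is about 2.5 mm against a nominal 4 mm, so I'll shift -0.15 cm in x and lower slowly.

```bash
python3 -m inch '[[[1,-0.15,0,0,0,0,0],[1,-0.15,0,0.4,0,0,0],[1,-0.15,0,0.7,0,0,0],[1,-0.15,0,1,0,0,0],[1,-0.15,0,1.2,0,0,0],[1,-0.15,0,1.4,0,0,0],[1,-0.15,0,1.55,0,0,0],[1,-0.15,0,1.55,0,0,0]]]'
```

```text
t: 21.08
tcp_pos: [0.5763, 0.0767, 0.0039]
tcp_rot: [3.14, -0.0, 1.419]
ft_force: [-13.8, -1.4, 41.3]
grip_width: 0.504
grip_force: 35.0
```

Contact gives 44 N with some -x push. Before letting go, I'll check from the image how high the stone sits and where its edges are against the stops.

Run:
```python
from h import *
s=ctrl.read_state();c=optics.camera_info("wrist");im=optics.get_image("wrist")[:,:,::-1];cv2.imwrite("pics/w9.png",im);np.save("w9.npy",c,allow_pickle=True)
E=np.array(c["extrinsics"]);print("cam z",(-E[:3,:3].T@E[:3,3]),s["tcp_pos"],s["ft_force"])
g=im.max(2);
for r in(136,142,148,154,166,178):print(r,g[r,192:232].tolist(),'|',g[r,280:316].tolist())
print(g[104:140,235],g[104:140,275])
for n in("scene",):
    i=optics.get_image(n)[:,:,::-1];cv2.imwrite("pics/s9.png",i)
```

```text
cam z [0.58809846 0.14642406 0.20137605] [0.57627785 0.07669312 0.00388529] [-13.84361151  -1.44558828  41.28241285]
136 [210, 213, 211, 212, 211, 212, 212, 207, 170, 251, 253, 253, 253, 253, 253, 253, 251, 237, 214, 127, 88, 71, 38, 89, 141, 184, 186, 190, 189, 190, 188, 190, 187, 192, 187, 191, 188, 188, 190, 189] | [180, 179, 180, 180, 179, 177, 177, 180, 179, 179, 181, 176, 175, 171, 163, 101, 50, 29, 43, 89, 135, 187, 248, 252, 253, 253, 253, 253, 253, 251, 246, 222, 118, 131, 208, 205]
142 [217, 216, 216, 214, 214, 213, 215, 210, 192, 250, 252, 253, 253, 253, 253, 253, 252, 243, 221, 145, 86, 84, 34, 67, 119, 182, 187, 187, 188, 191, 190, 189, 190, 189, 188, 191, 190, 190, 187, 185] | [180, 179, 179, 177, 181, 181, 181, 177, 178, 183, 180, 175, 174, 171, 163, 85, 45, 32, 50, 94, 136, 214, 250, 253, 253, 253, 253, 253, 252, 251, 242, 224, 106, 113, 130, 203]
148 [212, 212, 216, 211, 212, 213, 214, 213, 220, 247, 252, 253, 253, 253, 253, 253, 252, 245, 226, 166, 91, 86, 46, 58, 120, 182, 183, 189, 191, 189, 191, 192, 189, 186, 189, 190, 189, 191, 188, 187] | [179, 180, 181, 182, 
[... 872 characters left out ...]
, 207, 207, 206, 206, 205, 207]
178 [113, 120, 116, 115, 133, 211, 213, 212, 210, 173, 173, 173, 172, 176, 173, 168, 131, 214, 204, 55, 52, 53, 52, 55, 67, 117, 181, 184, 186, 186, 190, 188, 188, 186, 151, 137, 138, 137, 138, 137] | [131, 129, 128, 130, 130, 146, 177, 176, 178, 175, 176, 171, 166, 140, 72, 39, 34, 32, 24, 30, 56, 103, 207, 205, 210, 206, 208, 207, 206, 203, 207, 204, 204, 203, 204, 207]
[249 252 253 253 253 253 253 253 253 253 253 253 253 251 246 189  73  45
  50  52  53  54  70  87 100 152 182 184 182 187 187 188 188 187 189 188] [249 251 253 253 253 253 253 253 253 253 253 253 253 251 246 194  77  43
  56  50  51  52  65  83  94 147 178 179 179 180 180 180 179 183 184 180]
```

The stone edges at columns 215-295 lie centred between the bracket inner edges at 211 and 301. The far gap is about 8 px and no stop is covered. Allowing for its bevels, the top-face width puts the top at z≈0.040, which means it is down on the bed (it had slid a little in the grip). I'll relieve the press, release and retreat.

```bash
python3 -m inch '[[[1,0,0,-0.3,0,0,0],[1,0,0,-0.5,0,0,0],[-0.3,0,0,-0.5,0,0,0],[-0.3,0,0,-0.5,0,0,0],[-0.3,0,0,-0.5,0,0,0],[-0.3,0,0,-1.5,0,0,0],[-0.3,0,0,-4,0,0,0],[-0.3,0,0,-8,0,0,0],[-0.3,0,0,-13,0,0,0],[-0.3,-3,-2,-18,0,0,0],[-0.3,-6,-4,-22,0,0,0],[-0.3,-6,-4,-22,0,0,0]]]'
python3 - <<'E'
from h import *
s=ctrl.read_state();print(s["ft_force"],s["grip_width"])
c=optics.camera_info("wrist");im=optics.get_image("wrist")[:,:,::-1];cv2.imwrite("pics/w10.png",im);i=optics.get_image("scene")[:,:,::-1];cv2.imwrite("pics/s10.png",i)
yb=np.array([.1514,.9885,0]);xb=np.array([.9885,-.1514,0]);B=np.array([.579,.0776,0])
# expected bracket & stone px
for l,y in(("bed",0),("far",.0675),("near",-.0675)):print(l,proj(c,B+y*yb+[0,0,.04]))
g=im.max(2);x,y=proj(c,B+[0,0,.04]).astype(int)
for r in(y-45,y-30,y,y+20):print(r,x-45,g[r,x-45:x+46].tolist())
print(y-75,g[y-75:y+75,x].tolist())
h=cv2.cvtColor(i,cv2.COLOR_BGR2HSV);m=cv2.inRange(h,(22,150,120),(35,255,255));print(cv2.boundingRect(big(m,(180,40,300,180))))
h=cv2.cvtColor(cv2.imread("pics/s4.png"),cv2.COLOR_BGR2HSV);m=cv2.inRange(h,(22,150,120),(35,255,255));print(cv2.boundingRect(big(m,(180,40,300,180))))
E
```

```text
t: 22.68
tcp_pos: [0.5285, 0.0223, 0.2213]
tcp_rot: [3.133, -0.001, 1.417]
ft_force: [0.2, 0.1, -0.9]
grip_width: 0.654
grip_force: 0.0
[ 0.20647038  0.06458975 -0.89643168] 0.6535179676106992
bed [285.00283531 124.09997281]
far [286.32722128  67.4641122 ]
near [283.79456459 175.77029669]
79 240 [207, 205, 206, 206, 206, 207, 208, 210, 209, 205, 208, 206, 206, 205, 202, 204, 204, 198, 174, 250, 252, 252, 249, 216, 32, 52, 57, 101, 148, 180, 182, 181, 180, 183, 179, 180, 181, 180, 179, 177, 179, 178, 180, 179, 179, 175, 177, 175, 175, 171, 175, 175, 174, 171, 172, 176, 172, 172, 173, 172, 170, 169, 163, 125, 51, 125, 230, 252, 252, 250, 239, 132, 199, 199, 195, 197, 195, 195, 198, 195, 196, 195, 194, 193, 194, 193, 195, 195, 194, 192, 194]
94 240 [205, 208, 205, 205, 207, 207, 209, 208, 206, 202, 205, 200, 202, 203, 207, 206, 204, 206, 205, 203, 195, 113, 54, 51, 52, 49, 57, 108, 161, 182, 179, 178, 144, 133, 131, 130, 130, 130, 130, 130, 131, 126, 128, 128, 129, 128, 128, 128, 124, 127, 128, 126, 126, 121, 124, 127, 122, 124, 127, 160, 170, 168, 154, 49, 30, 54, 123, 196, 197, 197, 1
[... 1088 characters left out ...]
252, 252, 252, 252, 250, 225, 117, 71, 134, 173, 179, 181, 176, 179, 176, 178, 175, 177, 179, 178, 177, 175, 159, 135, 127, 129, 126, 127, 126, 127, 129, 128, 128, 127, 128, 127, 127, 129, 128, 128, 126, 126, 123, 123, 126, 129, 122, 123, 125, 124, 125, 125, 126, 127, 126, 127, 128, 129, 127, 124, 125, 128, 127, 127, 125, 122, 128, 124, 125, 128, 129, 126, 127, 125, 129, 124, 123, 123, 127, 127, 127, 128, 123, 124, 122, 124, 122, 123, 126, 124, 125, 106, 71, 73, 73, 75, 75, 72, 74, 73, 73, 72, 88, 104, 103, 104, 107, 105, 105, 102, 107, 101, 104, 96, 81, 81, 142, 188, 198, 191, 186, 185, 152, 108, 108, 109, 111, 111, 111, 109, 112, 112, 110, 112, 113, 111]
(217, 63, 63, 92)
(217, 63, 61, 92)
```

The guard is unchanged in the scene view (same yellow box). Last numeric check of the stone against the pocket.

Run:
```python
from h import *
c=optics.camera_info("wrist");yb=np.array([.1514,.9885,0]);xb=np.array([.9885,-.1514,0]);B=np.array([.579,.0776,0])
f=lambda px,z:(lambda v:(round(1e3*v@xb,1),round(1e3*v@yb,1)))(plane(c,[px],z)[0]-B)
for z in(.040,.048):print("stone",z,f((267.3,94),z),f((302.7,94),z),f((267,144),z),f((300.7,144),z),"ends",f((285,71.3),z),f((285,176.8),z))
print("rubber",f((261,94),.016),f((306.2,94),.016),f((260.8,144),.016),f((303.8,144),.016))
print("bracket inner far/near",f((285,68.7),.026),f((285,179),.026),"outer far",f((285,61),.026))
im=cv2.imread("pics/w10.png").max(2);print([im[170:192,k].tolist() for k in(275,290)])
```

```text
stone 0.04 (np.float64(-25.6), np.float64(37.4)) (np.float64(18.2), np.float64(37.4)) (np.float64(-25.4), np.float64(-23.9)) (np.float64(18.1), np.float64(-23.9)) ends (np.float64(-4.4), np.float64(63.5)) (np.float64(-1.1), np.float64(-67.0))
stone 0.048 (np.float64(-25.9), np.float64(36.8)) (np.float64(16.9), np.float64(36.8)) (np.float64(-25.7), np.float64(-23.2)) (np.float64(16.8), np.float64(-23.2)) ends (np.float64(-5.2), np.float64(62.4)) (np.float64(-1.9), np.float64(-65.4))
rubber (np.float64(-32.9), np.float64(39.2)) (np.float64(26.6), np.float64(39.1)) (np.float64(-32.9), np.float64(-26.0)) (np.float64(26.2), np.float64(-26.0))
bracket inner far/near (np.float64(-3.1), np.float64(68.6)) (np.float64(0.5), np.float64(-73.0)) outer far (np.float64(-3.3), np.float64(77.5))
[[102, 104, 104, 101, 102, 103, 99, 82, 80, 138, 188, 201, 197, 190, 184, 152, 114, 112, 115, 113, 114, 112], [103, 104, 104, 105, 102, 101, 98, 85, 82, 141, 188, 199, 194, 187, 179, 152, 109, 108, 108, 111, 107, 107]]
```

The stone's centre is within about 1 mm of the pocket's, parallel to it and flat. Hand in.

```bash
python3 -c "
from plant import ticket
print(ticket.sign_off())"
```

```text
the job is handed in; nothing more can be done
None
```

I handed the job in: by my last images the guard rests open and the whetstone lies flat in the bed, about 1 mm off centre, with the hand clear (no verdict came back; I viewed 11 pictures, one over the limit of 10).

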